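Empty the cap tray into the bin and put it up on its sloping rest

TASK

Pick up the steel tray by its orange handle and tip it so that all four black caps slide out of its open end into the blue bin; do not touch the caps with the gripper. Then set the empty tray down gently on its narrow sloping rest, open end downhill, centred, lying flat and with its open edge fully up against the red stop, and let go. Leave the bin upright and do not disturb the jars, bottles, beaker and spatula around.

Things in the scene. Friction and masses are not known exactly. Their poses are not given: they have to be found in the camera images.
- tray: steel tray, 180 mm long (its x) by 110 mm wide (its y), mass about 0.35 kg; floor 4 mm thick, walls 4 mm thick and 30 mm high over the underside along both sides and the back end (+x); the front end (-x) is open with no wall. A lengthwise divider 5 mm thick and 26 mm high splits it into two lanes. Origin: centre of the underside; z up out of the tray
- tray_grip (a point): centre of the tray's orange handle bar, 74 mm straight above the tray's origin; the bar is 74 mm long along the tray's x, 14 mm wide (y) and 26 mm high, on a 5 mm thick upright web
- tray_lip (a point): middle of the tray's open front edge, on the floor's upper face: 90 mm from the origin towards the tray's -x, 4 mm up
- cap0: ribbed black screw cap, 28 mm diameter, 20 mm tall, 15 g, lying loose on the floor of the tray at the start; origin: its centre, z along its axis
- cap1: ribbed black screw cap, 28 mm diameter, 20 mm tall, 15 g, lying loose on the floor of the tray at the start; origin: its centre, z along its axis
- cap2: ribbed black screw cap, 28 mm diameter, 20 mm tall, 15 g, lying loose on the floor of the tray at the start; origin: its centre, z along its axis
- cap3: ribbed black screw cap, 28 mm diameter, 20 mm tall, 15 g, lying loose on the floor of the tray at the start; origin: its centre, z along its axis
- bin: blue open plastic bin, 180 by 180 mm outside, 80 mm high, walls 4 mm, loose, 0.5 kg, standing on the table; origin: centre of its underside
- ledge: plywood ledge of the tray's rest, on steel posts (base 160 by 90 mm), fixed: 50 mm wide (y), its upper face slopes down 0.26 rad to its -x end, where a red stop stands 10 mm proud, its inner face 90 mm from the origin; the face spans x -90 to +84 mm. Origin on the face, 70 mm above the table; x uphill along the face, z square to it: a tray fully home has exactly the ledge's pose
- jar_a: small amber glass jar with black lid, 56 mm diameter, 85 mm tall, bystander; origin: centre of the underside
- jar_b: small amber glass jar with black lid, 48 mm diameter, 75 mm tall, bystander; origin: centre of the underside
- pill_bottle: white plastic jar, 40 mm diameter, 70 mm tall, bystander; origin: centre of the underside
- beaker: glass beaker, 70 mm diameter, 85 mm tall, bystander; origin: centre of the underside
- spatula: spatula lying flat, 180 mm long along its x, bystander; origin: centre of the underside
- amber_bottle: amber glass bottle with black cap, 60 mm diameter, 110 mm tall, bystander; origin: centre of the underside
Things that resemble listed ones, but are neither listed nor needed, are in the scene too. What is shaped like the cap1 but yellow is not meant.

How it is judged:
By the outcome, as a careful person would: the job done as asked, in the order asked, and still so for the second after the job is handed in, with the robot touching nothing.
It also fails if it takes over 67 s, if anything falls off the work surface, if the arm or the gripper's body presses on something with over 40 N, if the wrist force passes 120 N, or if a joint passes its speed limit or range.

ROBOT

A 7-joint arm with a two-finger parallel gripper is mounted at the origin on the work surface. World frame = base frame: x ahead of the robot, y to its left, z up, the work surface at z = 0. Lengths are in mm, angles in rad, forces in N, time in s.
With the tool pointing down it reaches from about 425 to 875 mm from the base axis. Payload 4.7 kg.
Tool frame: the origin (TCP) lies midway between the tips of the shut fingers; the grasp point (between the pads) lies behind it (pinch_z is the z of the grasp point in the tool frame, in mm); z points along the fingers, y is the line along which they close (so a half turn about z gives the same grasp; the last joint's range is limited). The gripper opens to 87 mm and grips with 3 to 60 N. Pads are 19 mm wide; open, the fingers measure 117 mm over their backs; the gripper's body (75 mm by 190 mm) begins 51 mm behind the grasp point.
Start: joints at [-1.258, 0.321, -0.07, 1.45, 0.023, 1.371, -0.057], TCP at [191.37, 621.211, 222.587] pointing down, gripper open.
Joint ranges: [-2.86, 2.86], [-0.3, 2.09], [-1.38, 1.24], [0.06, 2.45], [-1.56, 4.7], [0.09, 2.05], [-2.69, 2.69]. Speed limits (rad/s): [2.57, 2.57, 3.14, 3.14, 3.14, 3.14, 3.14].

INTERFACE

Orientations are given as a 3x3 rotation matrix whose columns are the frame's x, y, z axes.
In Python, from cell import * gives the robot as it stands.
- The arm moves only by the shell command python3 -m jog 'ROWS' [FORCE]. ROWS is JSON, a list that holds one entry, the list of rows, each a list of 7 numbers: the shift along the tool's x, y, z as a fraction of full scale, then the turn, a rotation vector about the tool's x, y, z as a fraction of full scale, then the opening, from -1 (shut) to 1 (fully open). A call has 1 to 10 rows; each row shifts and turns the commanded pose from where the row before left it, along the tool's axes as they then stand; what a row does not reach is not made up. Full scale, the value 1, is 15 cm for a shift and 30 degrees for a turn. A row lasts 1/12 s, in which the tool goes at most 41.7 mm and 7.16 degrees, less where a joint would pass 70% of its speed; a pose out of reach is approached as far as the arm can. A call with a number of a shift or a turn outside -1 to 1 is refused whole. A call with a gripper value outside its range is refused whole. The fingers move at their own pace and stop on an object; FORCE is the grip in N (left out, the last holds). Time passes only in rows, so rows that do not move let the fingers close. It gives the time, the measured TCP pose, the force, the opening and the grip force at its end, in the units of the state.
- observe(): the state, without advancing time (a new reading comes with each control period).
- snapshot(name): name is "scene" or "top"; returns a dict with "pixels" (420x560x3 uint8, blue, green, red), "z_map" (420x560 float32, mm along the optical axis (not along the pixel's ray), 0 where there is no reading), "camera_matrix" (3x3 intrinsics, pixels), "dist_coeffs" ([k1, k2, p1, p2, k3] as OpenCV has them; the pictures are not rectified), "R" (3x3) and "t" (3): a world point X has camera coordinates R X + t. Camera axes: x right, y down, z forward; pixel columns grow to the right and rows downward; lengths in mm; the calibration is good to about 2 mm. A picture is of the moment at which its call begins.
- close_job(): hands the job in; it is judged then, once.
Trained networks look in a picture, given as the dict that the camera call returned (one of the last four; its "shot" number tells which), for a name from the list of things; names that differ only in an ending like _2 or _b are one class to them, and where a whole thing is asked for, a point or a joint stands for the part that bears it (a point fixed in the world has none). Each returns a list of dicts, best first, with "p" (0 to 1); they miss things now and then, are a little off and sometimes report something else, mostly with a low value. They report only what shows in the picture. A call takes as long as a camera call. They do not tell look-alikes from the thing itself.
- look_for(thing, picture): "box" ([left, top, right, bottom] in pixels, round what is visible of it).
- masks_of(thing, picture): "mask" (420x560 bool, what is visible of it) and "box" ([left, top, right, bottom] in pixels, round what is visible of it).
- place_of(thing, picture): "position" ([column, row] in pixels: a listed point, or the origin of a listed thing).
The state is a dict: "t": time; "joint_positions": joint angles; "qd": joint speeds; "tau": joint torques, N m; "position": TCP position; "eef_rot": TCP orientation; "force": force on the tool from outside, world axes, zero at the start; "ft_torque": the same for the moment, N m; "width": finger opening in mm; "grip_force": force on a finger pad.
Only numpy, scipy, OpenCV 4.12 (cv2) and the standard library are available. Lean on these libraries where they do the work, as an engineer would, in place of code of your own. Each camera call takes 0.05 s, during which the arm holds its last target. There are 200 camera calls.

## Working session

There is one attempt and no reset: what is moved stays moved. The work goes in short steps, Python scripts to look and compute and a shell command to move; the robot and the scene stay as the last step left them, time stands still between calls to the robot, and variables do not carry over. Pictures are saved under pics/ and viewed, at most 13 in all, crops included, and the job is handed in when it is done.

```bash
mkdir -p pics; ls
cat > h.py <<'E'
from cell import *
import numpy as np, cv2
def world(s,px,z=None):
    "pixel -> world, at plane z (mm) or by depth"
    K=np.array(s["camera_matrix"]);d=np.array(s["dist_coeffs"]);R=np.array(s["R"]);t=np.array(s["t"])
    px=np.atleast_2d(np.float64(px))
    n=cv2.undistortPoints(px.reshape(-1,1,2),K,d).reshape(-1,2)
    r=np.c_[n,np.ones(len(n))]
    if z is None:
        q=np.round(px).astype(int); dep=s["z_map"][q[:,1],q[:,0]]
        return (r*dep[:,None]-t)@R
    c=-R.T@t; w=r@R
    return c+w*((z-c[2])/w[:,2])[:,None]
def cloud(s,mask):
    v,u=np.nonzero(mask&(s["z_map"]>0)); return world(s,np.c_[u,v])
E
python3 - <<'E'
from h import *
for n in("scene","top"):
    s=snapshot(n); cv2.imwrite(f"pics/{n}0.png",s["pixels"])
    print(n,"cam at",np.round(-np.array(s["R"]).T@s["t"]))
    for k in["tray","tray_grip","tray_lip","cap0","bin","ledge","jar_a","pill_bottle","beaker","spatula","amber_bottle"]:
        for r in place_of(k,s)[:5 if k in("cap0","jar_a") else 2]:
            p=r["position"]; print(k,round(r["p"],2),np.round(p),np.round(world(s,[p])[0]),"z0:",np.round(world(s,[p],0)[0][:2]))
E
```

```text
pics
scene cam at [1266.  296.  825.]
tray 0.96 [397. 247.] [512. 271.   4.] z0: [509. 271.]
tray_grip 0.86 [409. 228.] [517. 287.  87.] z0: [429. 286.]
tray_lip 0.75 [420. 225.] [407. 310.  -1.] z0: [407. 310.]
cap0 0.7 [387. 248.] [542. 249.  24.] z0: [520. 247.]
cap0 0.69 [373. 289.] [673. 248.  19.] z0: [659. 247.]
cap0 0.62 [420. 244.] [500. 323.  26.] z0: [476. 324.]
cap0 0.56 [400. 248.] [541. 280.  34.] z0: [510. 279.]
cap0 0.55 [403. 266.] [584. 298.  26.] z0: [563. 298.]
bin 0.94 [292. 239.] [591.  14.   8.] z0: [584.  11.]
bin 0.46 [421. 245.] [499. 326.  22.] z0: [478. 327.]
ledge 0.67 [188. 194.] [ 605. -285.   77.] z0: [ 536. -345.]
jar_a 0.95 [268. 175.] [ 395. -145.   27.] z0: [ 366. -160.]
jar_a 0.72 [326. 315.] [792. 174.  41.] z0: [768. 168.]
pill_bottle 0.54 [371. 202.] [391. 169.  23.] z0: [366. 165.]
beaker 0.87 [185. 270.] [890. -85. 187.] z0: [ 780. -197.]
spatula 0.95 [188. 148.] [ 349. -465.    9.] z0: [ 339. -473.]
amber_bottle 0.93 [437. 317.] [706. 391.  42.] z0: [676. 396.]
amber_bottle 0.28 [401. 246.] [542. 281.  43.] z0: [502. 280.]
top cam at [ 378. 
[... 542 characters left out ...]
. 219.] [539. 236.  28.] z0: [542. 241.]
bin 0.88 [267. 206.] [580.  14.   5.] z0: [580.  15.]
ledge 0.89 [379. 201.] [ 589. -294.   66.] z0: [ 599. -308.]
jar_a 0.9 [212. 145.] [744. 172.  63.] z0: [760. 181.]
jar_a 0.76 [326. 275.] [ 384. -149.   72.] z0: [ 385. -156.]
jar_a 0.65 [165. 260.] [423. 306.   4.] z0: [423. 306.]
jar_a 0.5 [377. 201.] [ 591. -290.   63.] z0: [ 601. -303.]
pill_bottle 0.56 [213. 276.] [378. 156.  73.] z0: [378. 165.]
beaker 0.65 [340. 137.] [ 788. -195.    1.] z0: [ 788. -195.]
spatula 0.76 [436. 295.] [ 329. -467.   17.] z0: [ 329. -473.]
amber_bottle 0.64 [138. 176.] [656. 384.  41.] z0: [665. 396.]
amber_bottle 0.36 [163. 257.] [429. 307.  17.] z0: [430. 311.]
```

View pics/top0.png

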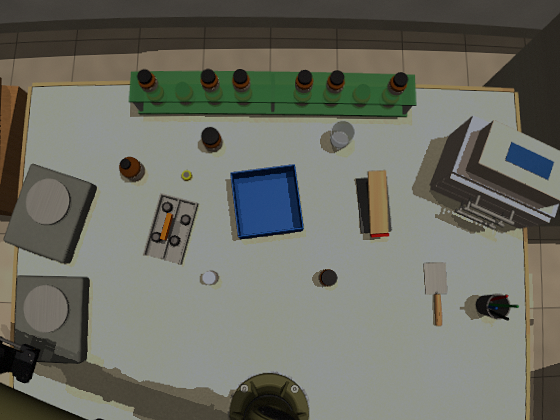

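View pics/scene0.png

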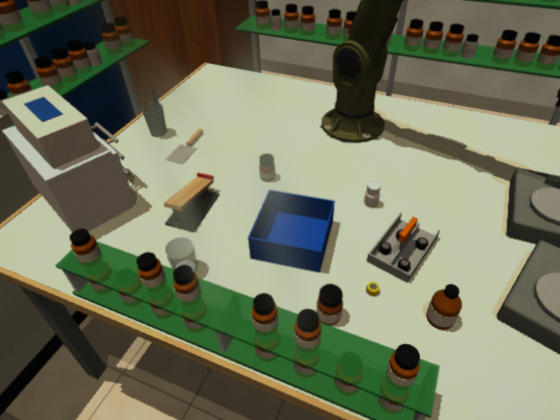

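Run:
```python
from h import *
for n in("top","scene"):
    s=snapshot(n); hsv=cv2.cvtColor(s["pixels"],cv2.COLOR_BGR2HSV)
    def near(c,box): 
        m=np.zeros((420,560),bool); m[box[1]:box[3],box[0]:box[2]]=1; return m
    # orange handle
    b=(145,195,200,265) if n=="top" else (365,200,440,280)
    m=near(0,b)&(hsv[...,0]>4)&(hsv[...,0]<18)&(hsv[...,1]>170)&(hsv[...,2]>90)
    P=cloud(s,m); T=P[P[:,2]>80]
    r=cv2.minAreaRect(np.float32(T[:,:2])); print(n,"handle",len(T),np.round(np.array(r[0])),np.round(r[1]),round(r[2],1),"z",np.round(np.percentile(T[:,2],[5,50,95])))
    for k in("tray","bin","ledge"):
        for q in masks_of(k,s)[:2]:
            P=cloud(s,q["mask"]); print(k,round(q["p"],2),q["box"],len(P),np.round(P.mean(0)))
            if k=="ledge":
                F=P[(P[:,2]>40)]; 
                for _ in range(5):
                    c=np.median(F,0) if _==0 else F.mean(0); nn=np.linalg.svd(F-c,full_matrices=False)[2][2]; nn*=np.sign(nn[2]); F=F[np.abs((F-c)@nn)<4]
                print(" normal",np.round(nn,3),"tilt",np.arccos(nn[2]),"downhill yaw",np.degrees(np.arctan2(nn[1],nn[0])))
                r=cv2.minAreaRect(np.float32(F[:,:2])); print(" rect",np.round(r[0]),np.round(r[1]),r[2],"z range",np.round(np.percentile(F[:,2],[1,50,99])),"n",len(F))
            elif k=="bin":
                F=P[P[:,2]>72]; r=cv2.minAreaRect(np.float32(F[:,:2])); print(" rim",np.round(r[0]),np.round(r[1]),r[2])
            else:
                F=P[(P[:,2]<40)]; r=cv2.minAreaRect(np.float32(F[:,:2])); print(" tray rect",np.round(r[0]),np.round(r[1]),r[2],np.round(cv2.boxPoints(r)).tolist())
    if n=="top":
        crop=np.hstack([cv2.resize(s["pixels"][y0:y0+90,x0:x0+90],(400,400),interpolation=cv2.INTER_CUBIC) for x0,y0 in((127,180),(335,160))])
        cv2.imwrite("pics/crop.png",crop)
    m=(hsv[...,0]<4)|(hsv[...,0]>175); m&=(hsv[...,1]>150)&(hsv[...,2]>60)
    m&= near(0,(350,160,400,245) if n=="top" else (160,165,220,230))
    P=cloud(s,m); print("red",len(P),np.round(np.median(P,0)) if len(P) else 0)
```

```text
top handle 127 [511. 289.] [14. 72.] 75.0 z [84. 88. 92.]
tray 0.87 [142.3, 192.9, 199.2, 264.6] 2163 [510. 289.  17.]
 tray rect [512. 288.] [113. 181.] 76.3460464477539 [[411.0, 255.0], [586.0, 212.0], [613.0, 322.0], [437.0, 364.0]]
bin 0.92 [226.4, 164.9, 307.0, 237.8] 4477 [593.  18.  16.]
 rim [588.  17.] [181. 180.] 8.132697105407715
ledge 0.86 [368.6, 172.0, 388.9, 237.6] 1179 [ 583. -291.   68.]
 normal [-0.25  -0.02   0.968] tilt 0.2532938793189046 downhill yaw -175.52942159499818
 rect [ 583. -291.] [179.  49.] 4.275392532348633 z range [46. 70. 91.] n 862
red 53 [ 496. -298.   56.]
scene handle 134 [511. 286.] [14. 76.] 76.0 z [83. 87. 89.]
tray 0.81 [367.4, 214.3, 440.2, 285.1] 2210 [524. 283.  19.]
 tray rect [500. 289.] [111. 209.] 75.93379974365234 [[385.0, 260.0], [588.0, 209.0], [615.0, 317.0], [412.0, 368.0]]
tray 0.75 [385.7, 240.3, 391.6, 254.1] 120 [541. 244.  21.]
 tray rect [539. 245.] [30. 29.] 9.68200969696045 [[522.0, 256.0], [527.0, 228.0], [556.0, 233.0], [551.0, 261.0]]
bin 0.6 [246.4, 190.2, 335.1, 272.7] 5399 [583.   7.  33.]
 rim [586.  11.] [184. 181.] 7.8989996910095215
ledge 0.64 [364.9, 178.2, 380.2, 203.6] 336 [383. 169.  47.]
 normal [0.937 0.154 0.314] tilt 1.2509686918947813 downhill yaw 9.349059582859542
 rect [386. 169.] [16. 33.] 8.205238342285156 z range [41. 64. 74.] n 76
red 24 [ 499. -305.   56.]
```

View pics/crop.png

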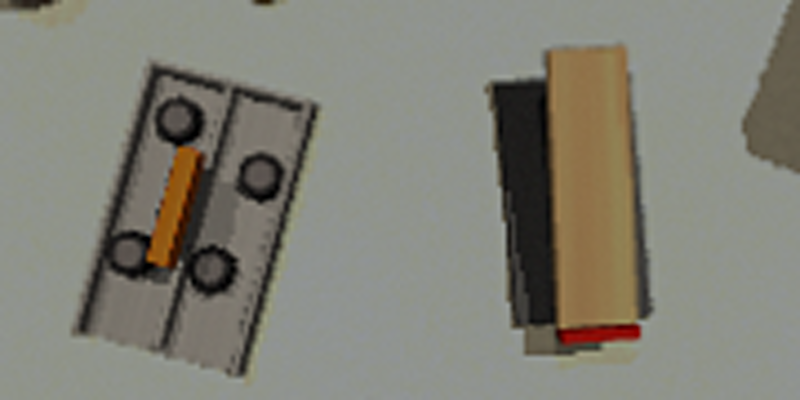

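The tray (172,228) has its orange handle at (167,226) and its open end towards the robot. The rest is at (378,203) with its red stop at (379,235), and the bin is at (267,202). The look-alikes are the yellow cap at (186,175) and the jars and bottles. The crop confirms that the orange-handled tray with four black caps is the one to pick up.

```bash
cat >> h.py <<'E'
from scipy.spatial.transform import Rotation as Ro
def toolR(yaw,tilt=0):
    "tray rotation: yaw deg, open end (-x) down by tilt rad; tool has z=-tray z, x=tray x, y=-tray y"
    Rt=Ro.from_euler("ZY",[np.radians(yaw),-tilt]).as_matrix()
    return Rt, Rt@np.diag([1,-1,-1.])
def plan(pos,Rg,grip=True):
    "print total shift (fractions, in current tool axes) and turn to bring TCP/grasp point to pos"
    o=observe(); p=np.array(o["position"]);R=np.array(o["eef_rot"])
    for flip in(np.eye(3),np.diag([-1,-1,1.])):
        G=Rg@flip; tgt=np.array(pos)-(G[:,2]*pinch_z if grip else 0)
        rv=Ro.from_matrix(R.T@G).as_rotvec(degrees=True)
        print("shift/150:",np.round(R.T@(tgt-p)/150,3),"turn/30:",np.round(rv/30,3),"tcp tgt",np.round(tgt))
E
python3 - <<'E'
from h import *
o=observe(); print(pinch_z,np.round(o["eef_rot"],3),o["force"],o["width"],o["t"])
plan([511,288,140],toolR(-14)[1]); plan([511,288,74],toolR(-14)[1])
E
```

```text
-18.700000000000003 [[-0.956  0.294  0.   ]
 [ 0.294  0.956  0.   ]
 [-0.     0.    -1.   ]] [-0.24782011 -1.06599308 -0.00340145] 87.4239509772333 1.6
shift/150: [-2.69  -1.496  0.675] turn/30: [ 0.    -0.     5.896] tcp tgt [511. 288. 121.]
shift/150: [-2.69  -1.496  0.675] turn/30: [ 0.     0.    -0.104] tcp tgt [511. 288. 121.]
shift/150: [-2.69  -1.496  1.115] turn/30: [ 0.    -0.     5.896] tcp tgt [511. 288.  55.]
shift/150: [-2.69  -1.496  1.115] turn/30: [ 0.     0.    -0.104] tcp tgt [511. 288.  55.]
```

```bash
python3 -m jog '[[[-0.1,-0.05,0,0,0,-0.05,1],[-0.18,-0.1,0,0,0,-0.054,1],[-0.18,-0.1,0,0,0,0,1],[-0.18,-0.1,0,0,0,0,1],[-0.18,-0.1,0,0,0,0,1],[-0.18,-0.1,0,0,0,0,1],[-0.18,-0.1,0,0,0,0,1],[-0.18,-0.1,0,0,0,0,1],[-0.18,-0.1,0,0,0,0,1],[-0.18,-0.1,0,0,0,0,1]]]' >/dev/null
python3 -m jog '[[[-0.18,-0.1,0.05,0,0,0,1],[-0.18,-0.1,0.05,0,0,0,1],[-0.18,-0.1,0.05,0,0,0,1],[-0.18,-0.1,0.05,0,0,0,1],[-0.18,-0.1,0.1,0,0,0,1],[-0.07,-0.046,0.1,0,0,0,1],[0,0,0.05,0,0,0,1],[0,0,0,0,0,0,1],[0,0,0,0,0,0,1]]]'
python3 - <<'E'
from h import *
plan([511,288,74],toolR(-14)[1])
s=snapshot("scene"); cv2.imwrite("pics/g.png",cv2.resize(s["pixels"][130:330,300:500],(600,600),interpolation=cv2.INTER_CUBIC))
E
```

```text
t: 3.18
position: [526.1, 306.1, 154.9]
eef_rot: [[-0.971, 0.24, -0.001], [0.24, 0.971, 0.001], [0.001, 0.0, -1.0]]
force: [0.4, 1.2, 0.1]
width: 86.8
grip_force: 0.0
shift/150: [ 0.068 -0.142  0.664] turn/30: [ 4.000e-03  1.000e-03 -5.996e+00] tcp tgt [511. 288.  55.]
shift/150: [ 0.068 -0.142  0.664] turn/30: [ 0.001 -0.003  0.004] tcp tgt [511. 288.  55.]
```

View pics/g.png

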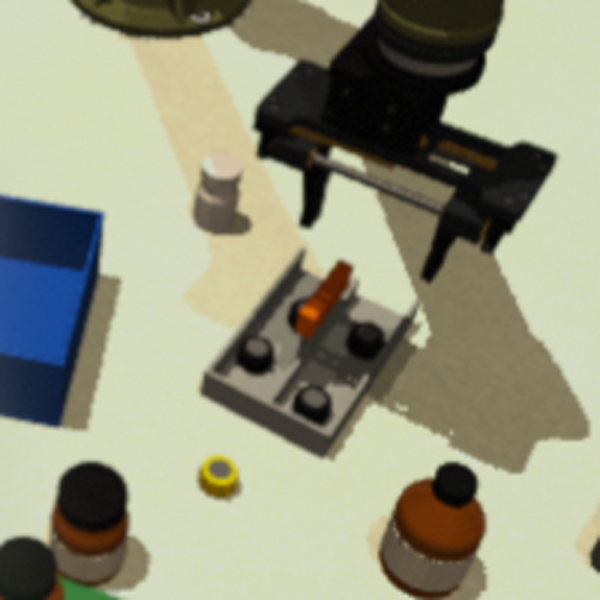

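The gripper is above the tray and the fingers straddle the handle at about (325,295) in the crop. It needs a small lateral correction, then it can go down and grip.

```bash
python3 -m jog '[[[0.034,-0.071,0,0,0,0,1],[0.034,-0.071,0.05,0,0,0,1],[0,0,0.12,0,0,0,1],[0,0,0.12,0,0,0,1],[0,0,0.12,0,0,0,1],[0,0,0.12,0,0,0,1],[0,0,0.08,0,0,0,1],[0,0,0.054,0,0,0,1],[0,0,0,0,0,0,1],[0,0,0,0,0,0,1]]]'
python3 - <<'E'
from h import *
plan([511,288,74],toolR(-14)[1])
E
```

```text
t: 4.07
position: [512.4, 287.1, 56.0]
eef_rot: [[-0.971, 0.241, 0.0], [0.241, 0.971, 0.0], [-0.0, 0.001, -1.0]]
force: [-0.7, -0.5, 0.4]
width: 86.8
grip_force: 0.0
shift/150: [0.01  0.004 0.005] turn/30: [-1.000e-03  2.000e-03 -5.998e+00] tcp tgt [511. 288.  55.]
shift/150: [0.01  0.004 0.005] turn/30: [0.001 0.001 0.002] tcp tgt [511. 288.  55.]
```

```bash
python3 -m jog '[[[0,0,0,0,0,0,-1],[0,0,0,0,0,0,-1],[0,0,0,0,0,0,-1],[0,0,0,0,0,0,-1],[0,0,0,0,0,0,-1],[0,0,0,0,0,0,-1],[0,0,0,0,0,0,-1],[0,0,0,0,0,0,-1]]]' 25
python3 -m jog '[[[0,0,0,0,0,0,-1],[0,0,0,0,0,0,-1],[0,0,0,0,0,0,-1],[0,0,0,0,0,0,-1]]]' 55
```

```text
t: 4.73
position: [512.4, 286.4, 55.5]
eef_rot: [[-0.97, 0.242, 0.0], [0.242, 0.97, 0.0], [-0.0, 0.0, -1.0]]
force: [0.1, -0.9, -0.5]
width: 41.3
grip_force: 0.0
t: 5.07
position: [512.3, 286.0, 55.4]
eef_rot: [[-0.97, 0.242, -0.0], [0.242, 0.97, -0.001], [0.0, -0.001, -1.0]]
force: [-1.2, -0.8, -0.2]
width: 15.2
grip_force: 0.7
```

```bash
python3 -m jog '[[[0,0,0,0,0,0,-1],[0,0,0,0,0,0,-1],[0,0,0,0,0,0,-1],[0,0,-0.02,0,0,0,-1],[0,0,-0.05,0,0,0,-1],[0,0,-0.1,0,0,0,-1],[0,0,-0.1,0,0,0,-1],[0,0,-0.1,0,0,0,-1],[0,0,-0.1,0,0,0,-1],[0,0,-0.1,0,0,0,-1]]]' 55
python3 -m jog '[[[0,0,-0.1,0,0,0,-1],[0,0,-0.1,0,0,0,-1],[0,0,-0.1,0,0,0,-1],[0,0,-0.1,0,0,0,-1],[0,0,-0.08,0,0,0,-1],[0,0,-0.03,0,0,0,-1],[0,0,0,0,0,0,-1],[0,0,0,0,0,0,-1]]]'
python3 - <<'E'
from h import *
plan([630,16,230],toolR(4.3)[1])
E
```

```text
t: 5.9
position: [511.8, 286.5, 141.5]
eef_rot: [[-0.97, 0.242, -0.001], [0.242, 0.97, 0.0], [0.001, -0.0, -1.0]]
force: [-0.1, -0.5, -4.9]
width: 13.4
grip_force: 55.0
t: 6.57
position: [512.0, 286.3, 216.9]
eef_rot: [[-0.97, 0.242, -0.001], [0.242, 0.97, -0.0], [0.001, -0.0, -1.0]]
force: [-0.1, -0.3, -5.2]
width: 13.5
grip_force: 55.0
shift/150: [-1.199 -1.559  0.037] turn/30: [-2.00e-03  1.00e-03  5.39e+00] tcp tgt [630.  16. 211.]
shift/150: [-1.199 -1.559  0.037] turn/30: [-0.001 -0.001 -0.61 ] tcp tgt [630.  16. 211.]
```

```bash
python3 -m jog '[[[-0.02,-0.026,0,0,0,0,-1],[-0.05,-0.065,0,0,0,0,-1],[-0.08,-0.104,0,0,0,0,-1],[-0.08,-0.104,0,0,0,0,-1],[-0.08,-0.104,0,0,0,0,-1],[-0.08,-0.104,0,0,0,0,-1],[-0.08,-0.104,0,0,0,0,-1],[-0.08,-0.104,0,0,0,0,-1],[-0.08,-0.104,0,0,0,0,-1],[-0.08,-0.104,0,0,0,0,-1]]]' >/dev/null
python3 -m jog '[[[-0.08,-0.104,0,0,0,0,-1],[-0.08,-0.104,0,0,0,0,-1],[-0.08,-0.104,0,0,0,0,-1],[-0.08,-0.104,0,0,0,0,-1],[-0.08,-0.104,0,0,0,0,-1],[-0.06,-0.078,0,0,0,0,-1],[-0.03,-0.04,0,0,0,0,-1],[0,0,0,0,0,-0.03,-1],[0,0,0,0,0,-0.07,-1],[0,0,0,0,0,-0.1,-1]]]' >/dev/null
python3 -m jog '[[[0,0,0,0,0,-0.1,-1],[0,0,0,0,0,-0.1,-1],[0,0,0,0,0,-0.1,-1],[0,0,0,0,0,-0.07,-1],[0,0,0,0,0,-0.04,-1],[0,0,0,0,0,0,-1],[0,0,0,0,0,0,-1]]]'
python3 - <<'E'
from h import *
plan([630,16,230],toolR(4.3)[1])
plan([630,16,230],toolR(4.3,np.radians(55))[1])
s=snapshot("scene"); cv2.imwrite("pics/o.png",cv2.resize(s["pixels"][60:330,150:420],(600,600)))
E
```

```text
t: 8.82
position: [630.1, 16.3, 217.3]
eef_rot: [[-0.997, -0.075, -0.0], [-0.075, 0.997, 0.0], [0.0, 0.0, -1.0]]
force: [-0.6, -0.1, -4.7]
width: 13.8
grip_force: 55.0
shift/150: [ 0.001 -0.002  0.04 ] turn/30: [ 1.000e-03  1.000e-03 -5.999e+00] tcp tgt [630.  16. 211.]
shift/150: [ 0.001 -0.002  0.04 ] turn/30: [ 0.001 -0.001  0.001] tcp tgt [630.  16. 211.]
shift/150: [-0.102 -0.002 -0.013] turn/30: [ 2.771e+00  2.000e-03 -5.321e+00] tcp tgt [645.  17. 219.]
shift/150: [-0.102 -0.002 -0.013] turn/30: [ 1.000e-03 -1.834e+00  0.000e+00] tcp tgt [645.  17. 219.]
```

View pics/o.png

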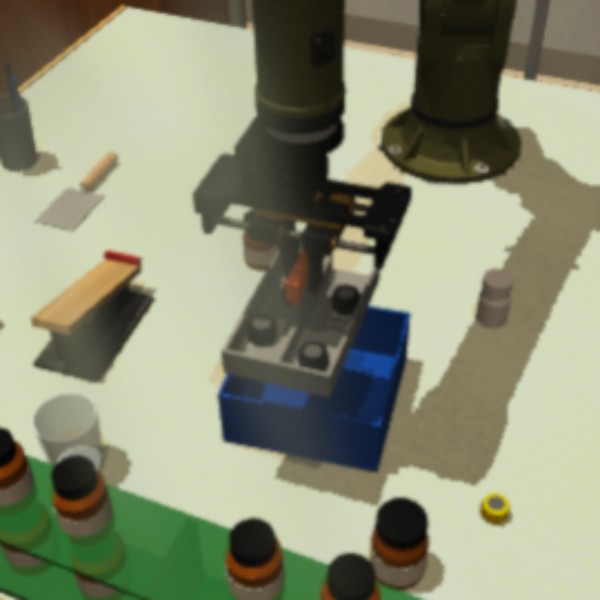

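The tray is level above the bin with the caps inside, so I'll tip it now.

```bash
python3 -m jog '[[[0,0,0,0,-0.05,0,-1],[0,0,0,0,-0.1,0,-1],[0,0,0,0,-0.12,0,-1],[0,0,0,0,-0.12,0,-1],[0,0,0,0,-0.12,0,-1],[0,0,0,0,-0.12,0,-1],[0,0,0,0,-0.12,0,-1],[0,0,0,0,-0.12,0,-1],[0,0,0,0,-0.12,0,-1],[0,0,0,0,-0.12,0,-1]]]' 
python3 -m jog '[[[0,0,0,0,-0.12,0,-1],[0,0,0,0,-0.12,0,-1],[0,0,0,0,-0.12,0,-1],[0,0,0,0,-0.12,0,-1],[0,0,0,0,-0.12,0,-1],[0,0,0,0,-0.12,0,-1],[0,0,0,0,-0.03,0,-1],[0,0,0,0,0,0,-1],[0,0,0,0,0,0,-1],[0,0,0,0,0,0,-1]]]'
python3 -m jog '[[[0,0,0,0,0,0,-1],[0,0,0,0,0,0,-1],[0,0,0,0,0,0,-1],[0,0,0,0,0,0,-1],[0,0,0,0,0,0,-1],[0,0,0,0,0,0,-1]]]'
python3 - <<'E'
from h import *
s=snapshot("scene"); a=cv2.resize(s["pixels"][60:330,150:420],(400,400))
for r in place_of("cap0",s)[:8]: print("scene",round(r["p"],2),np.round(r["position"]),np.round(world(s,[r["position"]])[0]))
t=snapshot("top"); cv2.imwrite("pics/p.png",np.hstack([a,cv2.resize(t["pixels"][140:260,200:320],(400,400))]))
E
```

```text
t: 9.7
position: [629.3, 15.5, 217.1]
eef_rot: [[-0.833, -0.075, 0.548], [-0.062, 0.997, 0.042], [-0.55, 0.001, -0.835]]
force: [0.5, -0.2, -5.0]
width: 13.4
grip_force: 55.0
t: 10.53
position: [630.4, 11.5, 217.8]
eef_rot: [[-0.6, -0.066, 0.797], [-0.044, 0.998, 0.049], [-0.798, -0.006, -0.602]]
force: [-0.3, -0.7, -3.7]
width: 13.3
grip_force: 55.0
t: 11.03
position: [630.4, 11.7, 217.6]
eef_rot: [[-0.6, -0.067, 0.797], [-0.045, 0.998, 0.049], [-0.799, -0.006, -0.602]]
force: [0.1, -0.4, -3.4]
width: 13.8
grip_force: 55.0
scene 0.65 [310. 226.] [544.  44.  21.]
scene 0.65 [302. 235.] [584.  37.  26.]
scene 0.63 [279. 223.] [557. -39.  15.]
scene 0.55 [298. 218.] [633.  45. 137.]
scene 0.53 [372. 290.] [676. 247.  20.]
```

View pics/p.png

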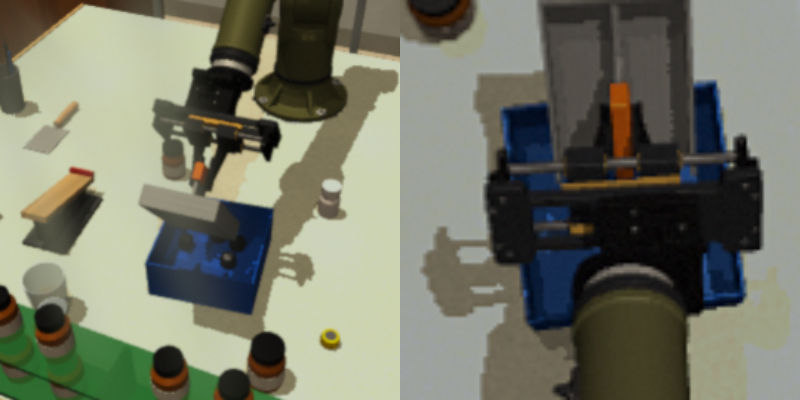

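```bash
python3 -m jog '[[[0,0,0,0,-0.05,0,-1],[0,0,0,0,-0.05,0,-1],[-0.06,0,-0.04,0,0,0,-1],[-0.1,0,-0.08,0,0,0,-1],[-0.1,0,-0.08,0,0,0,-1],[-0.1,0,-0.08,0,0,0,-1],[-0.06,0,-0.05,0,0,0,-1],[0,0,0,0,0,0,-1],[0,0,0,0,0,0,-1]]]'
python3 - <<'E'
from h import *
o=observe(); print(np.round(o["joint_positions"],2))
s=snapshot("scene"); a=cv2.resize(s["pixels"][140:280,235:375],(560,560),interpolation=cv2.INTER_CUBIC)
for r in place_of("cap0",s)[:8]: print("scene",round(r["p"],2),np.round(r["position"]),np.round(world(s,[r["position"]])[0]))
cv2.imwrite("pics/q.png",a)
E
```

```text
t: 11.93
position: [629.1, 4.0, 270.6]
eef_rot: [[-0.586, -0.051, 0.809], [-0.041, 0.999, 0.033], [-0.809, -0.014, -0.587]]
force: [-0.8, -0.8, -3.6]
width: 13.6
grip_force: 55.0
[-0.05 -0.3  -0.    2.29  0.05  0.21  1.53]
scene 0.59 [371. 202.] [394. 169.  25.]
scene 0.53 [276. 223.] [572. -42.  28.]
scene 0.48 [302. 235.] [583.  36.  25.]
scene 0.48 [298. 218.] [533.   5.  29.]
scene 0.47 [374. 289.] [674. 249.  22.]
scene 0.44 [308. 226.] [541.  38.  16.]
```

View pics/q.png

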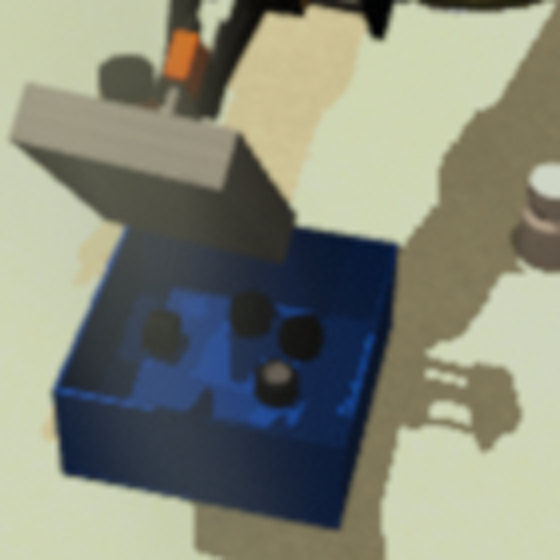

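All four caps are in the bin, at crop (160,335), (250,312), (300,338) and (277,383). The tray is empty, so I'll level it to the rest's slope.

```bash
python3 -m jog '[[[0,0,0,0,0.06,0,-1],[0,0,0,0,0.15,0,-1],[0,0,0,0,0.15,0,-1],[0,0,0,0,0.15,0,-1],[0,0,0,0,0.15,0,-1],[0,0,0,0,0.15,0,-1],[0,0,0,0,0.15,0,-1],[0,0,0,0,0.15,0,-1],[0,0,0,0,0.1,0,-1],[0,0,0,0,0.05,0,-1]]]' >/dev/null
python3 -m jog '[[[0,0,0,0,0,0,-1],[0,0,0,0,0,0,-1],[0,0,0,0,0,0,-1]]]'
cat >> h.py <<'E'
def ledge_plan(dx,dz,O=(587,-291,70),yaw=4.3,tilt=.26):
    Rt,G=toolR(yaw,tilt); plan(np.array(O)+Rt@[dx,0,dz+74],G)
E
python3 - <<'E'
from h import *
ledge_plan(25,80)
E
```

```text
t: 13.12
position: [628.7, 6.4, 269.6]
eef_rot: [[-0.958, -0.055, 0.28], [-0.057, 0.998, 0.001], [-0.279, -0.014, -0.96]]
force: [-0.6, 0.7, -4.3]
width: 13.4
grip_force: 55.0
shift/150: [ 0.563 -1.959  0.299] turn/30: [0.069 0.058 5.97 ] tcp tgt [ 576. -292.  207.]
shift/150: [ 0.563 -1.959  0.299] turn/30: [-0.037  0.044 -0.03 ] tcp tgt [ 576. -292.  207.]
```

```bash
python3 -m jog '[[[0,-0.04,0,-0.01,0.01,-0.01,-1],[0,-0.08,0,-0.01,0.01,-0.01,-1],[0,-0.12,0,-0.01,0.01,-0.01,-1],[0,-0.12,0,-0.007,0.014,0,-1],[0,-0.12,0,0,0,0,-1],[0,-0.12,0,0,0,0,-1],[0,-0.12,0,0,0,0,-1],[0,-0.12,0,0,0,0,-1],[0,-0.12,0,0,0,0,-1],[0.02,-0.12,0,0,0,0,-1]]]' >/dev/null
python3 -m jog '[[[0.06,-0.12,0,0,0,0,-1],[0.08,-0.12,0,0,0,0,-1],[0.08,-0.12,0,0,0,0,-1],[0.08,-0.12,0,0,0,0,-1],[0.08,-0.12,0,0,0,0,-1],[0.08,-0.12,0,0,0,0,-1],[0.06,-0.1,0,0,0,0,-1],[0.02,-0.03,0,0,0,0,-1],[0,0,0,0,0,0,-1],[0,0,0,0,0,0,-1]]]'
python3 - <<'E'
from h import *
ledge_plan(25,80);ledge_plan(25,25)
s=snapshot("scene");cv2.imwrite("pics/l.png",cv2.resize(s["pixels"][80:280,110:310],(600,600),interpolation=cv2.INTER_CUBIC))
E
```

```text
t: 14.78
position: [569.4, -288.2, 249.1]
eef_rot: [[-0.963, -0.075, 0.257], [-0.072, 0.997, 0.021], [-0.258, 0.002, -0.966]]
force: [0.2, -0.1, -4.1]
width: 13.5
grip_force: 55.0
shift/150: [ 0.029 -0.028  0.281] turn/30: [ 3.000e-03 -5.000e-03  5.998e+00] tcp tgt [ 576. -292.  207.]
shift/150: [ 0.029 -0.028  0.281] turn/30: [ 0.003  0.002 -0.002] tcp tgt [ 576. -292.  207.]
shift/150: [ 0.029 -0.029  0.648] turn/30: [ 3.000e-03 -5.000e-03  5.998e+00] tcp tgt [ 591. -291.  154.]
shift/150: [ 0.029 -0.029  0.648] turn/30: [ 0.003  0.002 -0.002] tcp tgt [ 591. -291.  154.]
```

View pics/l.png

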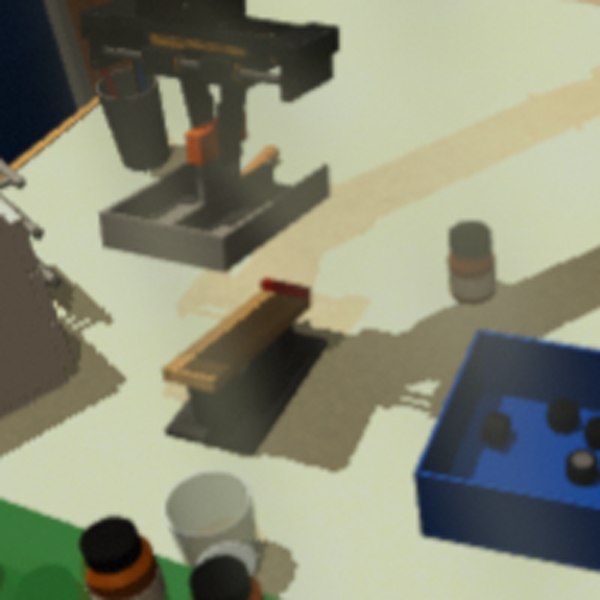

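Run:
```python
from h import *
s=snapshot("scene"); hsv=cv2.cvtColor(s["pixels"],cv2.COLOR_BGR2HSV)
box=np.zeros((420,560),bool); box[172:212,160:216]=1
m=box&(hsv[...,0]>8)&(hsv[...,0]<25)&(hsv[...,1]>70)&(hsv[...,2]>90)
P=cloud(s,m); P=P[(P[:,2]>40)&(P[:,2]<100)]
Rt,_=toolR(4.3,.26); O=np.array([587,-291,70.]); L=(P-O)@Rt
F=P[np.abs(L[:,2])<8]; c=F.mean(0); n=np.linalg.svd(F-c,full_matrices=False)[2][2]; n*=np.sign(n[2])
r=cv2.minAreaRect(np.float32(((F-O)@Rt)[:,:2])); print("face in est. ledge frame",len(F),np.round(r[0],1),np.round(r[1],1),round(r[2],1),"n",np.round(n,3),"zoff",np.median(L[:,2]))
m=box&((hsv[...,0]<4)|(hsv[...,0]>175))&(hsv[...,1]>120)&(hsv[...,2]>40)
P=cloud(s,m);L=(P-O)@Rt;print("red",len(P),np.round(np.percentile(L,[5,50,95],axis=0),1).tolist())
# tray in hand: expected frame from TCP
o=observe(); R=np.array(o["eef_rot"]); Tt=R@np.diag([-1,1,-1.]); g=np.array(o["position"])+R[:,2]*pinch_z; Ot=g-Tt[:,2]*74
box[:]=0; box[110:172,130:225]=1
P=cloud(s,box); L=(P-Ot)@Tt
m2=(hsv[box&(s["z_map"]>0)][:,0]>4)&(hsv[box&(s["z_map"]>0)][:,0]<16)&(hsv[box&(s["z_map"]>0)][:,1]>150)
print("handle in tray frame",m2.sum(),np.round(np.percentile(L[m2],[5,50,95],axis=0),1).tolist())
Q=L[(np.abs(L[:,2]-15)<25)&(np.abs(L[:,0])<105)&(np.abs(L[:,1])<70)]
print("tray ext",len(Q),np.round(np.percentile(Q,[1,50,99],axis=0),1).tolist())
W=Q[(Q[:,0]>80)&(Q[:,2]<28)]; print("back wall",len(W),np.round(W.mean(0),1),"slope dx/dz,dx/dy",np.round(np.linalg.lstsq(np.c_[W[:,1:],np.ones(len(W))],W[:,0],rcond=None)[0],3), np.round(np.percentile(W[:,1],[2,98]),1))
```

```text
face in est. ledge frame 361 [-0.4 -8.5] [177.2  49.7] 3.4 n [-0.241 -0.016  0.97 ] zoff 1.4945885948743145
red 10 [[-93.4, -25.0, 3.9], [-91.7, -18.6, 7.6], [-86.6, -11.1, 8.8]]
handle in tray frame 57 [[21.7, -4.7, 65.1], [33.9, 1.3, 78.8], [36.5, 5.7, 89.2]]
tray ext 1748 [[-87.8, -54.8, 2.2], [26.0, 1.8, 18.1], [90.1, 55.0, 36.9]]
back wall 439 [87.6  1.7 14.9] slope dx/dz,dx/dy [-3.0000e-03  1.1000e-02  8.7439e+01] [-54.6  54. ]
```

```bash
cat > fit.py <<'E'
from h import *
from scipy.optimize import minimize
def proj(s,X): 
    R=np.array(s["R"]);return cv2.projectPoints(np.float64(X),cv2.Rodrigues(R)[0],np.float64(s["t"]),np.float64(s["camera_matrix"]),np.float64(s["dist_coeffs"]))[0].reshape(-1,2)
def fit(s,mask,poly,O,yaw,tilt):
    "x,y,yaw of a planar polygon (local coords) with best soft IoU against mask"
    M=cv2.resize(np.float32(mask),None,fx=4,fy=4,interpolation=cv2.INTER_LINEAR)
    def cost(v):
        Rt,_=toolR(yaw+v[2],tilt); X=np.array([O[0]+v[0],O[1]+v[1],O[2]])+np.array(poly)@Rt.T
        im=np.zeros(M.shape,np.float32); cv2.fillPoly(im,[np.int32(np.round((proj(s,X)*4+1.5)*16))],1.,shift=4)
        return -np.minimum(im,M).sum()/np.maximum(im,M).sum()
    best=min((minimize(cost,[a,b,c],method="Nelder-Mead",options=dict(initial_simplex=np.array([[a,b,c],[a+5,b,c],[a,b+5,c],[a,b,c+3]]))) for a in(-3,3) for b in(-8,-2,3) for c in(-1,3)),key=lambda r:r.fun)
    return np.round(best.x,1),round(-best.fun,3)
face=[[-90,-25,0],[84,-25,0],[84,25,0],[-90,25,0]]
E
python3 - <<'E'
from fit import *
for n in("scene","top"):
    s=snapshot(n); im=s["pixels"] if n=="scene" else cv2.imread("pics/top0.png")
    hsv=cv2.cvtColor(im,cv2.COLOR_BGR2HSV); b=np.zeros((420,560),bool)
    if n=="scene": b[172:212,160:216]=1
    else: b[160:236,362:395]=1
    m=b&(hsv[...,0]>8)&(hsv[...,0]<25)&(hsv[...,1]>70)&(hsv[...,2]>(110 if n=="scene" else 70))
    print(n,m.sum(),fit(s,m,face,(587,-291,70),4.3,.26))
    if n=="top":
        o=observe(); R=np.array(o["eef_rot"]); Tt=R@np.diag([-1,1,-1.]); Ot=np.array(o["position"])+R[:,2]*pinch_z-Tt[:,2]*74
        P=cloud(s,np.ones((420,560),bool)); L=(P-Ot)@Tt
        Q=L[(L[:,2]>-3)&(L[:,2]<34)&(np.abs(L[:,0])<110)&(np.abs(L[:,1])<80)]
        print("top: tray ext",len(Q),np.round(np.percentile(Q,[1,50,99],axis=0),1).tolist())
cv2.imwrite("pics/m.png",np.hstack([m[150:240,350:400]*255]*1))
E
```

```text
scene 421 (array([ 18. , -21.1,  14. ]), np.float64(0.408))
top 1162 (array([ 2.6, -0.5,  0.5]), np.float64(0.948))
top: tray ext 1758 [[-88.2, -49.8, -2.1], [42.5, 10.9, 4.4], [90.0, 58.7, 32.4]][ WARN:0@44.315] global loadsave.cpp:1063 imwrite_ Unsupported depth image for selected encoder is fallbacked to CV_8U.
```

Run:
```python
from fit import *
s=snapshot("scene"); hsv=cv2.cvtColor(s["pixels"],cv2.COLOR_BGR2HSV); b=np.zeros((420,560),bool); b[170:212,158:218]=1
m=b&(hsv[...,0]>8)&(hsv[...,0]<25)&(hsv[...,1]>70)
v,u=np.nonzero(b&(s["z_map"]>0)); P=world(s,np.c_[u,v]); Rt,_=toolR(4.3,.26); L=(P-[588,-295,70])@Rt
g=np.zeros_like(m); g[v,u]=(np.abs(L[:,2])<7)&(np.abs(L[:,0])<100)&(np.abs(L[:,1])<45)
for nm,mm in(("colour",m),("3d",g),("both",m&g)):
    k=cv2.morphologyEx(np.uint8(mm),cv2.MORPH_OPEN,np.ones((3,3),np.uint8))>0
    print(nm,k.sum(),fit(s,k,face,(587,-291,70),4.3,.26))
```

```text
colour 921 (array([ 7.9,  1.5, -5. ]), np.float64(0.642))
3d 702 (array([ 5.5, -3.2, -0.2]), np.float64(0.807))
both 664 (array([ 5. , -3.1, -0.5]), np.float64(0.848))
```

```bash
sed -i 's/O=(587,-291,70),yaw=4.3/O=(589,-295.2,70),yaw=4.5/' h.py
python3 - <<'E'
from h import *
ledge_plan(15,15)
E
```

```text
shift/150: [ 0.089 -0.063  0.715] turn/30: [ 1.000e-03 -3.000e-03  5.997e+00] tcp tgt [ 585. -295.  142.]
shift/150: [ 0.089 -0.063  0.715] turn/30: [ 0.002  0.001 -0.003] tcp tgt [ 585. -295.  142.]
```

```bash
python3 -m jog '[[[0.045,-0.032,0.03,0,0,0,-1],[0.044,-0.031,0.06,0.002,0.001,-0.003,-1],[0,0,0.1,0,0,0,-1],[0,0,0.1,0,0,0,-1],[0,0,0.1,0,0,0,-1],[0,0,0.1,0,0,0,-1],[0,0,0.1,0,0,0,-1],[0,0,0.07,0,0,0,-1],[0,0,0.04,0,0,0,-1],[0,0,0.015,0,0,0,-1]]]' >/dev/null
python3 -m jog '[[[0,0,0,0,0,0,-1],[0,0,0,0,0,0,-1],[0,0,0,0,0,0,-1]]]'
python3 - <<'E'
from h import *
ledge_plan(15,5)
s=snapshot("scene");cv2.imwrite("pics/l2.png",cv2.resize(s["pixels"][120:270,130:280],(600,600),interpolation=cv2.INTER_CUBIC))
E
```

```text
t: 16.12
position: [584.9, -297.6, 142.8]
eef_rot: [[-0.963, -0.076, 0.257], [-0.073, 0.997, 0.018], [-0.258, -0.001, -0.966]]
force: [-0.0, -1.0, -4.5]
width: 13.3
grip_force: 55.0
shift/150: [-0.003  0.014  0.075] turn/30: [3.000e-03 5.000e-03 5.995e+00] tcp tgt [ 588. -295.  132.]
shift/150: [-0.003  0.014  0.075] turn/30: [-0.003  0.002 -0.005] tcp tgt [ 588. -295.  132.]
```

View pics/l2.png

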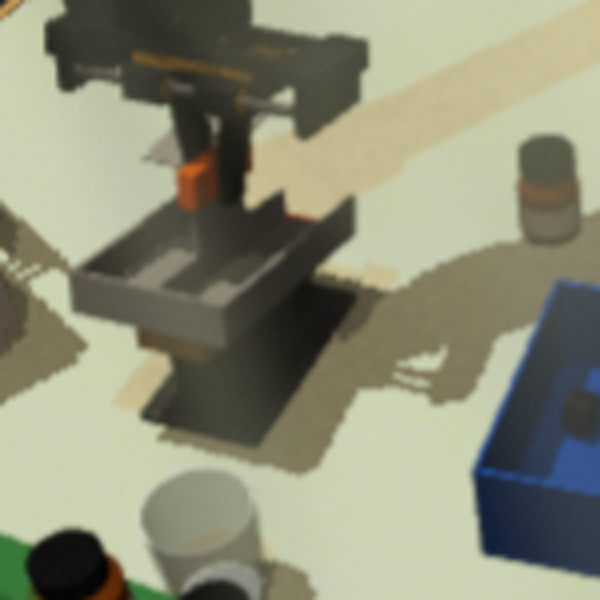

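Run:
```python
from fit import *
s=snapshot("scene"); hsv=cv2.cvtColor(s["pixels"],cv2.COLOR_BGR2HSV)
o=observe(); R=np.array(o["eef_rot"]); Tt=R@np.diag([-1,1,-1.]); Ot=np.array(o["position"])+R[:,2]*pinch_z-Tt[:,2]*74
P=cloud(s,np.ones((420,560),bool)).reshape(-1,3); L=(P-Ot)@Tt
v,u=np.nonzero(s["z_map"]>0); H=hsv[v,u]
W=(L[:,0]>80)&(L[:,0]<95)&(L[:,2]>2)&(L[:,2]<25)&(np.abs(L[:,1])<65)
wood=(u>160)&(u<190)&(v>195)&(v<216)&(H[:,0]>8)&(H[:,0]<22)&(H[:,1]>90)&(L[:,2]<-3)&(L[:,2]>-50)&(L[:,0]<90)&(L[:,0]>40)
for k,q in(("wall",W),("wood",wood)): print(k,q.sum(),np.round(np.percentile(L[q],[1,5,50,95,99],axis=0),1).tolist())
im=s["pixels"][185:225,150:200]; 
# predicted ledge end corners in pixels for lateral offsets
Rt,_=toolR(4.5,.26)
for O in((589,-295.2,70),(587,-291,70)): print(np.round(proj(s,np.array(O)+np.array([[84,-25,0],[84,25,0],[84,-25,-8],[84,25,-8]])@Rt.T),1).tolist())
for r in range(200,214): print(r,"".join("#" if wood[(v==r)&(u==c)].any() else "." for c in range(155,195)))
```

```text
wall 312 [[81.0, -55.3, 2.2], [84.9, -49.7, 3.5], [87.8, 2.5, 13.6], [90.1, 52.6, 23.8], [91.5, 54.2, 24.8]]
wood 36 [[64.8, -20.9, -25.6], [64.9, -19.8, -24.8], [67.2, -5.4, -20.2], [69.8, 15.2, -15.8], [71.3, 20.6, -14.7]]
[[163.3, 203.0], [180.5, 207.0], [163.6, 205.7], [180.7, 209.7]]
[[165.1, 202.9], [182.3, 207.0], [165.4, 205.6], [182.5, 209.7]]
200 ........................................
201 ........................................
202 ........................................
203 ..........###...........................
204 ..........######........................
205 ..........#######.#.....................
206 ............#######.##..................
207 ..............########..................
208 .......................##...............
209 ........................................
210 ........................................
211 ........................................
212 ........................................
213 ........................................
```

```bash
python3 -m jog '[[[0,0.008,0.02,0,0,0,-1],[0,0.008,0.02,0,0,0,-1],[0,0,0.02,0,0,0,-1],[0,0,0,0,0,0,-1],[0,0,0,0,0,0,-1]]]'
python3 -m jog '[[[0,0,0.01,0,0,0,-1],[0,0,0.01,0,0,0,-1],[0,0,0,0,0,0,-1],[0,0,0,0,0,0,-1]]]'
```

```text
t: 16.63
position: [586.3, -294.2, 132.4]
eef_rot: [[-0.964, -0.076, 0.255], [-0.073, 0.997, 0.02], [-0.256, 0.0, -0.967]]
force: [-0.0, -0.3, -4.7]
width: 13.5
grip_force: 55.0
t: 16.97
position: [587.3, -294.4, 129.9]
eef_rot: [[-0.964, -0.076, 0.256], [-0.073, 0.997, 0.019], [-0.256, 0.0, -0.967]]
force: [-0.4, -0.6, -3.7]
width: 13.7
grip_force: 55.0
```

```bash
python3 -m jog '[[[0,0,0.01,0,0,0,-1],[0,0,0,0,0,0,-1],[0,0,0,0,0,0,-1]]]'
python3 - <<'E'
from h import *
ledge_plan(15,0)
E
```

```text
t: 17.22
position: [587.6, -294.3, 128.5]
eef_rot: [[-0.964, -0.076, 0.256], [-0.073, 0.997, 0.019], [-0.256, 0.0, -0.967]]
force: [0.2, 0.0, -3.4]
width: 13.8
grip_force: 55.0
shift/150: [-0.008 -0.006  0.01 ] turn/30: [-2.000e-03  2.000e-03  5.995e+00] tcp tgt [ 589. -295.  127.]
shift/150: [-0.008 -0.006  0.01 ] turn/30: [-0.001 -0.001 -0.005] tcp tgt [ 589. -295.  127.]
```

Contact is expected about 1.5 mm lower, so I'll go down in small steps.

```bash
for i in 1 2 3; do python3 -m jog '[[[0,0,0.007,0,0,0,-1],[0,0,0,0,0,0,-1],[0,0,0,0,0,0,-1]]]' | egrep 'pos|force: \['; done
```

```text
position: [587.9, -294.3, 127.5]
force: [-0.0, -0.7, -3.9]
position: [588.2, -294.4, 127.1]
force: [-3.3, 1.5, 1.0]
position: [588.2, -294.4, 127.1]
force: [-7.5, 1.5, 6.1]
```

```bash
python3 -m jog '[[[0,0,-0.014,0,0,0,-1],[0.02,0,0,0,0,0,-1],[0.02,0,0,0,0,0,-1],[0.02,0,0,0,0,0,-1],[0,0,0,0,0,0,-1],[0,0,0,0,0,0,-1]]]' 25| egrep 'pos|force: \['; for i in 1 2 3 4 ; do python3 -m jog '[[[0.01,0,0,0,0,0,-1],[0,0,0,0,0,0,-1],[0,0,0,0,0,0,-1]]]' | egrep 'pos|force: \['; done
```

```text
position: [578.7, -295.1, 124.9]
force: [-0.7, -0.1, -3.8]
position: [577.8, -295.1, 124.7]
force: [-0.2, -0.6, -4.6]
position: [576.3, -295.2, 124.4]
force: [0.9, -0.6, -4.1]
position: [575.0, -295.3, 124.2]
force: [-0.7, -0.6, -4.0]
position: [574.5, -295.4, 124.5]
force: [3.0, 0.3, -2.9]
```

```bash
python3 -m jog '[[[0,0,0.005,0,0,0,-1],[0.005,0,0,0,0,0,-1],[0,0,0,0,0,0,-1]]]' 15| egrep 'pos|force: \['; for i in 1 2; do python3 -m jog '[[[0.005,0,0.005,0,0,0,-1],[0,0,0,0,0,0,-1],[0,0,0,0,0,0,-1]]]' | egrep 'pos|force: \['; done
python3 - <<'E'
from h import *
ledge_plan(0,0)
E
```

```text
position: [574.5, -295.5, 124.1]
force: [4.7, 0.8, 0.1]
position: [574.7, -295.5, 123.9]
force: [6.0, 0.8, 2.0]
position: [574.9, -295.5, 123.8]
force: [6.0, 1.5, 3.8]
shift/150: [ 0.001 -0.005  0.002] turn/30: [0.017 0.007 5.997] tcp tgt [ 575. -296.  123.]
shift/150: [ 0.001 -0.005  0.002] turn/30: [-0.004  0.011 -0.003] tcp tgt [ 575. -296.  123.]
```

```bash
python3 -m jog '[[[0,0,0,0,0,0,-1],[0,0,0,0,0,0,-1],[0,0,0,0,0,0,-1],[0,0,0,0,0,0,-1]]]' 5| egrep 'pos|force: \[|width'; python3 -m jog '[[[0,0,0,0,0,0,-0.6],[0,0,0,0,0,0,-0.5],[0,0,0,0,0,0,-0.4],[0,0,0,0,0,0,-0.3],[0,0,0,0,0,0,-0.1],[0,0,0,0,0,0,0.1],[0,0,0,0,0,0,0.2],[0,0,0,0,0,0,0.2],[0,0,0,0,0,0,0.2]]]'
python3 - <<'E'
from fit import *
s=snapshot("scene")
P=cloud(s,np.ones((420,560),bool)); Rt,_=toolR(4.5,.26); L=(P-[589,-295.2,70])@Rt
W=L[(L[:,0]>80)&(L[:,0]<98)&(L[:,2]>2)&(L[:,2]<25)&(np.abs(L[:,1])<65)]
print("wall",len(W),np.round(np.percentile(W,[1,50,99],axis=0),1).tolist(),np.round(np.linalg.lstsq(np.c_[W[:,1:],np.ones(len(W))],W[:,0],rcond=None)[0],3))
cv2.imwrite("pics/z.png",cv2.resize(s["pixels"][130:250,140:260],(600,600),interpolation=cv2.INTER_CUBIC))
E
```

```text
position: [574.9, -295.5, 123.7]
force: [5.8, 2.1, 3.6]
width: 14.0
t: 21.3
position: [571.9, -295.5, 121.0]
eef_rot: [[-0.964, -0.076, 0.256], [-0.073, 0.997, 0.019], [-0.257, -0.0, -0.967]]
force: [0.5, 0.4, 0.2]
width: 50.5
grip_force: 0.0
wall 300 [[82.2, -54.2, 2.7], [88.3, 3.6, 13.9], [91.3, 55.3, 24.8]] [-7.0000e-03 -4.0000e-03  8.8166e+01]
```

View pics/z.png

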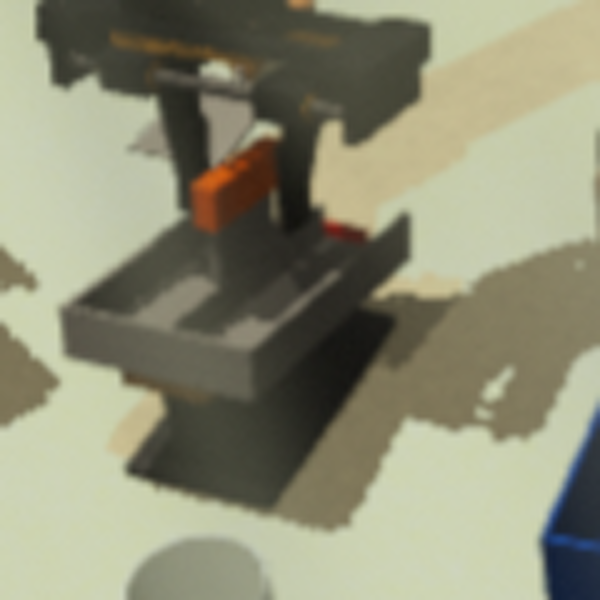

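The tray is flat on the rest and free of the fingers, with red showing at its lip at about (345,230). I'll back off along the tool axis and check.

```bash
python3 -m jog '[[[0,0,-0.03,0,0,0,0.2],[0,0,-0.08,0,0,0,0.2],[0,0,-0.15,0,0,0,0.2],[0,0,-0.15,0,0,0,0.2],[0,0,-0.15,0,0,0,0.2],[0,0,-0.15,0,0,0,0.2],[0,0,-0.15,0,0,0,0.2],[0,0,-0.15,0,0,0,0.2],[0,0.1,-0.1,0,0,0,0.2],[0,0.2,-0.05,0,0,0,0.2]]]'
python3 -m jog '[[[0,0.25,0,0,0,0,0.2],[0,0.25,0,0,0,0,0.2],[0,0.25,0,0,0,0,0.2],[0,0.25,0,0,0,0,0.2],[0,0.25,0,0,0,0,0.2],[0,0.25,0,0,0,0,0.2],[0,0.1,0,0,0,0,0.2],[0,0,0,0,0,0,0.2],[0,0,0,0,0,0,0.2]]]'|head -2
python3 - <<'E'
from fit import *
Rt,_=toolR(4.5,.26)
for n in("top","scene"):
    s=snapshot(n);hsv=cv2.cvtColor(s["pixels"],cv2.COLOR_BGR2HSV)
    v,u=np.nonzero(s["z_map"]>0); P=world(s,np.c_[u,v]); L=(P-[589,-295.2,70])@Rt; H=hsv[v,u]
    near=(np.abs(L[:,0])<115)&(np.abs(L[:,1])<75)&(L[:,2]>-6)
    T=near&(L[:,2]<36)&(L[:,0]>-85); print(n,"tray",np.round(np.percentile(L[T],[1,50,99],axis=0),1).tolist())
    red=near&((H[:,0]<4)|(H[:,0]>174))&(H[:,1]>120)&(H[:,2]>40)&(L[:,0]<-70)
    print(" red",red.sum(),np.round(np.percentile(L[red],[2,50,98],axis=0),1).tolist() if red.any() else "")
    fl=T&(L[:,2]<12)&(np.abs(L[:,0])<75)&(np.abs(L[:,1])<50)&(np.abs(L[:,1])>8); A=np.c_[L[fl][:,:2],np.ones(fl.sum())]
    print(" floor slopes",np.round(np.linalg.lstsq(A,L[fl][:,2],rcond=None)[0],3))
    if n=="top": a=s["pixels"][160:260,320:420]
    else: b=s["pixels"][140:240,150:250]
cv2.imwrite("pics/end.png",np.hstack([cv2.resize(x,(400,400),interpolation=cv2.INTER_CUBIC) for x in(a,b)]))
E
```

```text
t: 22.18
position: [523.3, -258.9, 293.3]
eef_rot: [[-0.963, -0.068, 0.26], [-0.067, 0.998, 0.013], [-0.261, -0.004, -0.965]]
force: [0.9, 0.5, -0.4]
width: 52.3
grip_force: 0.0
t: 22.93
position: [505.8, -14.6, 290.4]
top tray [[-83.0, -49.1, -2.8], [6.7, 6.7, 5.1], [91.3, 59.6, 34.0]]
 red 53 [[-96.6, -19.2, 2.5], [-92.6, 5.4, 9.1], [-89.0, 27.5, 14.1]]
 floor slopes [ 1.000e-03 -1.000e-03  3.654e+00]
scene tray [[-82.1, -54.0, -3.4], [27.4, 2.8, 16.0], [90.9, 55.9, 33.4]]
 red 7 [[-94.5, 2.3, 8.0], [-91.3, 9.8, 9.7], [-90.2, 18.4, 12.3]]
 floor slopes [1.000e-03 2.000e-03 6.451e+00]
```

View pics/end.png

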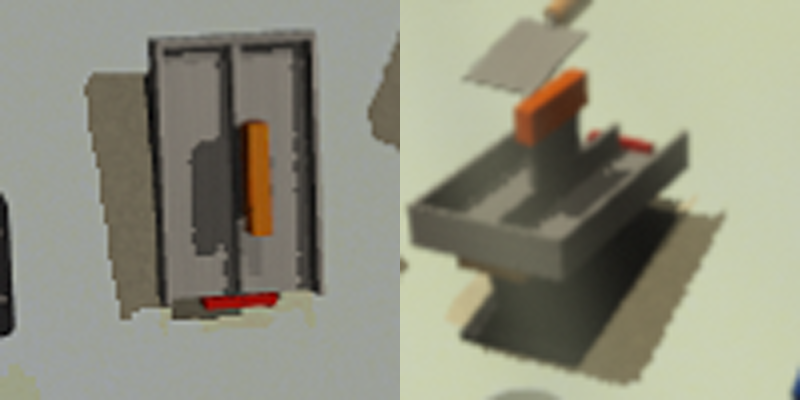

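The tray is centred on the stop: in the top crop the red spans 203–279 and the lip spans 165–322. It lies flat and flush, and the arm is clear, so I'll hand in the job.

```bash
python3 -c "
from cell import *
print(close_job())"
```

```text
the job is handed in; nothing more can be done
None
```

The job is handed in: all four caps are in the bin, and the empty tray lies flat on its rest, about 1 mm off centre by camera and against the red stop, with the arm clear, at about 23 s of the 67 s allowed.

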